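# Release a clamped tube rack: left-hand clamp knob, then draw the rack out to its buffer

## Robot

A 6-joint arm with a two-finger parallel gripper is mounted at the origin on the work surface. World frame = base frame: x ahead of the robot, y to its left, z up, the work surface at z = 0. Lengths are in mm, angles in rad, forces in N, time in s.
With the tool pointing down it reaches from about 300 to 775 mm from the base axis. Payload 14.6 kg.
Tool frame: the origin (TCP) lies midway between the tips of the shut fingers; the grasp point (between the pads) lies 19 mm behind it (manip.tcp_to_grasp is the distance from the TCP to the grasp point, in mm); z points along the fingers, x is the direction in which the jaws open and shut, and the axes are right-handed (so a half turn about z gives the same grasp; the last joint's range is limited). The gripper opens to 94 mm and grips with 3 to 60 N. Pads are 16 mm wide; open, the fingers measure 119 mm over their backs; the gripper's body (75 mm by 177 mm) begins 78 mm behind the grasp point.
Start: joints at [-0.067, 0.3, 1.521, -0, 1.321, -0.067], TCP at [549.99, -0.002, 205.446] pointing down, gripper open.
Joint ranges: [-3.03, 3.03], [-0.79, 2.21], [0.23, 2.52], [-1.04, 4.18], [0, 3.07], [-2.55, 2.55]. Speed limits (rad/s): [2.22, 2.22, 2.57, 3.14, 3.14, 3.14].

## Interface

Orientations are given as [roll, pitch, yaw] about the fixed x, y, z axes, in that order (R = Rz(yaw) Ry(pitch) Rx(roll)).
In Python, from cell import manip gives the robot as it stands.
- The arm moves only by the tool arm_command, never from a script. Its argument "steps" is a list of rows, each a list of 3 entries, a list of its own where there are three numbers: the opening, from 0 (shut) to 1 (fully open), then the shift along the tool's x, y, z in cm, then the turn about the tool's z in rad. A call has 1 to 5 rows; each row shifts and turns the commanded pose from where the row before left it, along the tool's axes as they then stand; what a row does not reach is not made up. A row lasts 1/12 s, in which the tool goes at most 41.7 mm and 7.16 degrees, less where a joint would pass 70% of its speed; a pose out of reach is approached as far as the arm can. A call with a gripper value outside its range is refused whole. The fingers move at their own pace and stop on an object; "force" is the grip in N (left out, the last holds). Time passes only in rows, so rows that do not move let the fingers close. It gives the time, the measured TCP pose, the force and the opening at its end, in the units of the state.
- manip.read_state(): the state, without advancing time (a new reading comes with each control period).
- manip.camera(name): name is "scene" or "side" or "wrist"; returns (picture, depth): 420x560x3 uint8, red, green, blue; 420x560 float32, mm along the optical axis (not along the pixel's ray), 0 where there is no reading.
- manip.calibration(name): a dict with "fx", "fy", "cx", "cy" (pixels), "R" (3x3) and "t" (3): a world point X has camera coordinates R X + t; the wrist camera has in their place "tool_from_camera" (4x4, takes a point from camera to tool coordinates, whose origin is the TCP and whose axes are the tool frame's). Camera axes: x right, y down, z forward; pixel columns grow to the right and rows downward; lengths in mm; the calibration is good to about 2 mm. A picture is of the moment at which its call begins: read the wrist's pose just before it. calibration takes no time and is no camera call.
- manip.sign_off(): hands the job in, once; it reports no verdict.
The state is a dict: "clock": time; "joints": joint angles; "qd": joint speeds; "effort": joint torques, N m; "eef_pos": TCP position; "eef_rot": TCP orientation; "wrist_force": force on the tool from outside, world axes, zero at the start; "moment": the same for the moment, N m; "finger_gap": finger opening in mm.
Only numpy, scipy, OpenCV 4.12 (cv2) and the standard library are available. Lean on these libraries where they do the work, as an engineer would, in place of code of your own. Each camera call takes 0.05 s, during which the arm holds its last target.

## Task

The tube rack in the wash station is locked by the clamp screw with the black bar knob, which has a left-hand thread: turn the knob clockwise until the screw comes up against its end stop, then wring it no further, and neither press nor pull hard on the springy arm that carries it. Then slide the freed rack by its upright handle along the rails, without lifting it, until it just rests against the rubber buffer at the far end of the rails, and let go. Be gentle, and leave everything else where it is.

Things in the scene. Friction and masses are not known exactly. Their poses are not given: they have to be found in the camera images.
- station: Fixed aluminium base plate, 175 x 370 x 12 mm, carrying rails, clamp and buffer. Origin at table height, midway between the two rails. z up; y runs along the rails, from the buffer towards the clamp; x points away from the robot (yaw within 0.3 rad). Rails: white, 18 mm high, at x +-47 mm, guiding the rack with about 1.5 mm play each side.
- screw_axis (a point): Point on the clamp screw's upright axis at table height, fixed to the station (99 mm along its y). The clamp arm, a steel strip 30 mm wide with a brass bush, reaches here from a 32 mm square column 78 mm farther from the robot; its top is 84 mm above the table, below the knob.
- knob_grip (a point): Centre of the clamp's black bar knob, on the screw axis, nearly 120 mm above the table. Bar 54 mm long (this point's x), 14 mm thick (y), 24 mm high; below it a 13 mm neck and 18 mm or more of free height down to the clamp arm. Left-hand thread: turned clockwise seen from above it loosens and rises 1.3 mm per rad. From the start it turns somewhere between 1.9 and 3.4 rad to its end stop, which has to be felt; it stays where left.
- knob (a joint): Torque on the knob, shown by the twist of its rubber hub on the screw (rad): 3 N m per rad, positive when wrung clockwise. About 0.04 while the stiff screw turns clockwise (0.12 N m); climbs when the screw meets its end stop (0.1 is proof enough). Past 0.27 (0.8 N m), either way, the hub is damaged. Springs back to near 0 when let go.
- clamp_arm (a joint): Vertical flexing of the springy clamp arm that carries the screw (m), up positive, within 0.5 mm of 0 at rest, 6 N per mm. It must not be bent 2.5 mm (about 15 N pressing or pulling on the knob) up or down: a hand that turns the knob must rise with it.
- pocket (a point): Mouth of the square pocket (22 mm wide, 3 mm deep) in the aluminium lug at the rear of the rack, 29 mm above the table. The screw's round foot, 16 mm wide, stands in it and pins the rack; with the screw at its end stop the foot hangs 1 to 1.5 mm above this mouth.
- rack_handle (a point): Grip centre of the rack's upright aluminium handle plate, 85 mm above the table: 40 mm wide (station's x), 12 mm thick (along the rails), its top 17 mm above this point, the tubes' tops 27 mm below it. The rack (84 x 128 mm, 0.3 to 0.55 kg, white tubes in clear plastic) lies loose between the rails; its end face is 19 mm from this point towards the buffer.
- buffer_face (a point): Where the face of the round rubber buffer (20 mm wide) stands when free, 34 mm above the table, fixed to the station (134 mm along its -y). The rack's travel to it is about 84 mm; when the rack just touches, the handle's centre is 19 mm short of here along the rails.
- buffer (a joint): How far the sprung buffer is pressed in by the rack (m), 0 when free, 2 N per mm. Never as far as 9 mm (18 N).
- wash_bottle: Bystander, leave alone: closed white bottle, 54 mm across, 130 mm tall, standing beyond the station.
- cap_tray: Bystander, leave alone: low grey divided tray, 90 x 120 x 30 mm, beyond the station.
- spanner: Bystander, leave alone: steel spanner, 140 mm, lying on the near side of the station.
- reagent_jar: Bystander, leave alone: amber jar, 44 mm across, 50 mm tall, on the near side of the station.
- thumb_nut: Bystander, leave alone: round brass thumb nut, 28 mm across, 17 mm tall, lying on the station's base plate beside the far rail.
- driver: Bystander, leave alone: screwdriver, 180 mm, lying to the robot's left.
- parts_cup: Bystander, leave alone: steel cup, 70 mm across, 60 mm tall, to the robot's right.
Mind the look-alikes: they are no part of the job. Leave any orange, pink or purple look-alike of the part that bears pocket alone.

How it is judged (in metres and radians):
On the way:
1. the clamp screw is turned clockwise to its end stop (knob within 0.4 mm of its height at the stop, 0.3 rad), with the rack still in place (z of knob_grip in the frame of station above 0.1189 m and y of rack_handle in the frame of station above -0.045 m), for 0.2 s.
At the end, for the whole second after the job is handed in: The knob still stands within 0.4 mm (0.3 rad) of its height at the end stop, the rack lies flat on the base plate between the rails, at rest, with the handle's centre past y -112 mm in the station's frame (within 3 mm of just touching the buffer) (z of knob_grip in the frame of station above 0.1189 m and y of rack_handle in the frame of station below -0.112 m and z of rack_handle in the frame of station between 0.082 and 0.088 m and linear speed of rack below 0.01 m/s).
It fails at once if the knob is wrung with more than 0.8 N m, either way (value of joint knob above 0.27 rad or value of joint knob below -0.27 rad).
It fails at once if the clamp arm is bent by more than 2.5 mm (about 15 N pressing or pulling on the knob) (value of joint clamp_arm above 0.0025 m or value of joint clamp_arm below -0.0025 m).
It fails at once if the rack is dragged towards the buffer while the foot still pins it, or lifted more than 10 mm off the base plate (z of rack_handle in the frame of station above 0.095 m or (not (z of knob_grip in the frame of station above 0.1189 m) and y of rack_handle in the frame of station below -0.045 m)).
It fails at once if the buffer is pressed in more than 9 mm (18 N) (value of joint buffer above 0.009 m).
It fails at once if a bystander is moved more than 25 mm (distance of any of wash_bottle, cap_tray, spanner, reagent_jar, thumb_nut, driver, parts_cup from where it was at the start of the episode above 0.025 m).
It also fails if it takes over 67 s, if anything falls off the work surface, if the arm or the gripper's body presses on something with over 40 N, if the wrist force passes 120 N, or if a joint passes its speed limit or range.

## Working session

There is one attempt and no reset: what is moved stays moved. The work goes in short steps, Python scripts to look and compute and a tool call to move; the robot and the scene stay as the last step left them, time stands still between calls to the robot, and variables do not carry over. Pictures are saved under pics/ and viewed, and the job is handed in when it is done.

Besides the shell and the picture viewer there is one more tool, called after "Request:" as name(argument=value, ...) on one line, values as JSON. arm_command: Moves the arm, as the interface text tells. Its arguments: {"type":"object","properties":{"steps":{"type":"array","items":{"type":"array"}},"force":{"type":"number"}},"required":["steps"]}

```bash
ls; mkdir -p pics; python3 - <<'E'
from cell import manip
import cv2
print(manip.read_state())
for n in ("scene","side","wrist"):
    p,d=manip.camera(n)
    cv2.imwrite(f"pics/{n}0.png",p[:,:,::-1])
    import numpy as np; np.savez(f"pics/{n}0.npz",p=p,d=d)
    print(n,manip.calibration(n))
E
```

```text
pics
{'clock': 0.0, 'joints': array([-6.66050693e-02,  3.00464695e-01,  1.52160536e+00, -3.98710286e-05,
        1.32070173e+00, -6.65812721e-02]), 'qd': array([ 0.0009683 ,  0.0010227 ,  0.00010763, -0.00026644, -0.00197299,
        0.00135014]), 'effort': array([-1.53750298e-03, -5.31805658e+01, -3.52735734e+01,  7.07558286e-02,
        2.43994006e-02, -4.79655944e-05]), 'eef_pos': array([5.49725559e+02, 2.10666271e-03, 2.04879577e+02]), 'eef_rot': array([-3.14155274e+00,  1.17908297e-03, -1.38830236e-05]), 'wrist_force': array([-0.08649693, -0.17505015, -0.29255646]), 'moment': array([-0.00989711, -0.00230827, -0.02126771]), 'finger_gap': 94.0227724470875}
scene {'fx': 476.5598027262593, 'fy': 476.5598027262593, 'cx': 280.3446760813801, 'cy': 208.8363297444012, 'R': array([[-0.77647137,  0.62998843, -0.01438032],
       [ 0.46365727,  0.55571353, -0.69007565],
       [-0.42674834, -0.54249153, -0.72359436]]), 't': array([ 389.41423873, -188.9541231 , 1582.53588434])}
side {'fx': 478.7849996695145, 'fy': 478.7849996695145, 'cx': 280.6010339607742, 'cy': 211.6016722349141, 'R': array([[-0.9639641 , -0.26514909,  0.02166025],
       [-0.15120807,  0.47909184, -0.86464277],
       [ 0.21888199, -0.8367598 , -0.50192002]]), 't': array([ 506.76544174,  164.50545168, 1470.15178586])}
wrist {'fx': 323.37604228064635, 'fy': 323.37604228064635, 'cx': 276.2284537926904, 'cy': 205.07256443595475, 'tool_from_camera': array([[ 9.99997965e-01, -2.01129745e-03,  1.55798765e-04,
        -3.85143377e-01],
       [ 1.89009839e-03,  9.61126346e-01,  2.76102471e-01,
        -8.09305046e+01],
       [-7.05066493e-04, -2.76101615e-01,  9.61128192e-01,
        -1.79449572e+02],
       [ 0.00000000e+00,  0.00000000e+00,  0.00000000e+00,
         1.00000000e+00]])}
```

View pics/scene0.png

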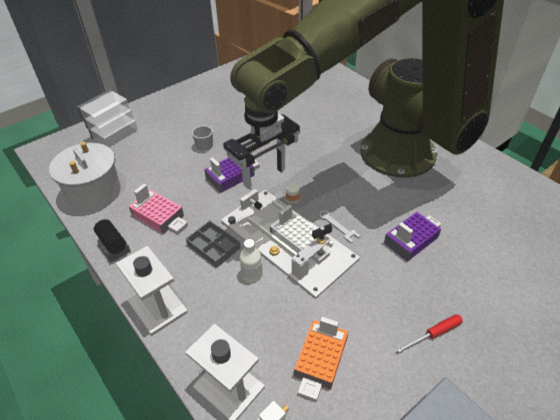

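View pics/side0.png

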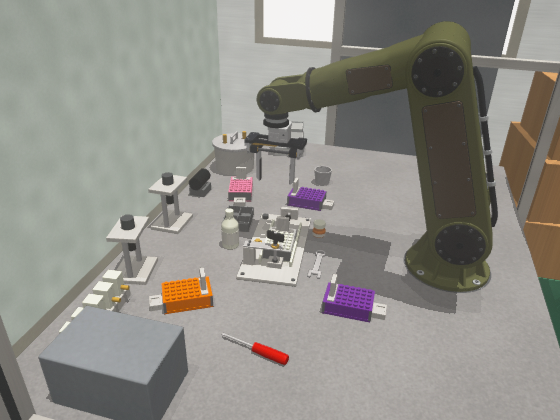

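View pics/wrist0.png

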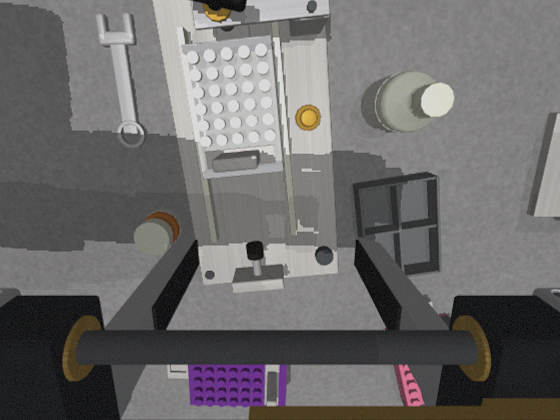

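The station is in the middle of the pictures: scene about (290,245), side about (275,250). The white-tube rack sits between its rails. The purple, orange and pink racks stand apart from it and are look-alikes. I'll enlarge the station to confirm.

```bash
python3 - <<'E'
import cv2,numpy as np
a=cv2.imread("pics/scene0.png")[180:300,210:370]; b=cv2.imread("pics/side0.png")[200:290,220:340]
cv2.imwrite("pics/crop_s.png",cv2.resize(a,None,fx=5,fy=5,interpolation=cv2.INTER_CUBIC))
cv2.imwrite("pics/crop_d.png",cv2.resize(b,None,fx=6,fy=6,interpolation=cv2.INTER_CUBIC))
E
```

```text
(no output)
```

View pics/crop_s.png

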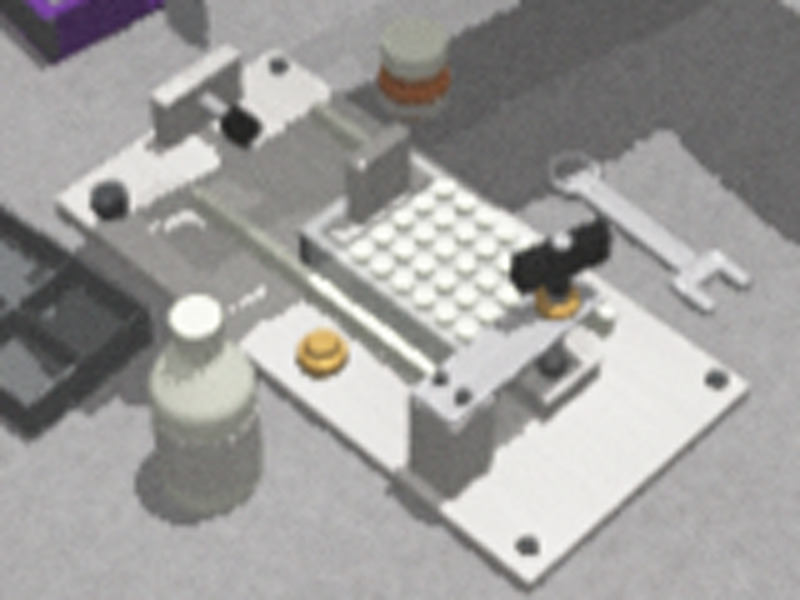

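View pics/crop_d.png

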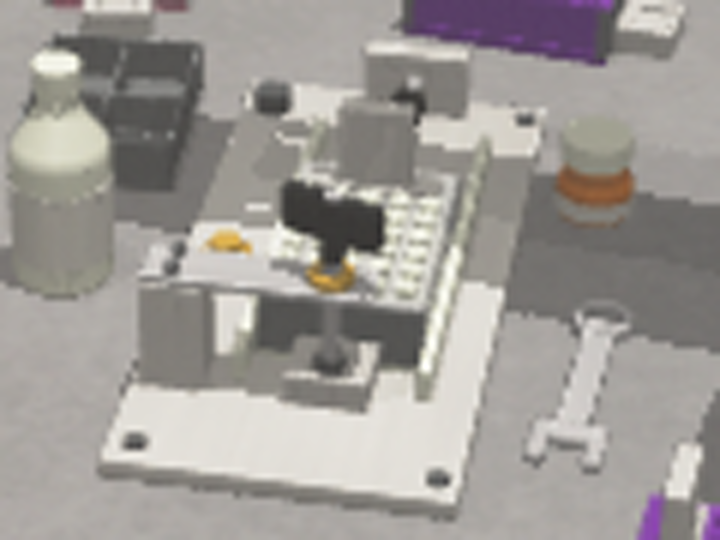

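The crops confirm it. The black bar knob is on the clamp screw (scene ≈(321,231), side ≈(275,237)) and its foot stands in the lug of the white-tube rack. The handle plate is at scene (286,216), side (283,224). Next I'll measure both in all three views.

```bash
cat > h.py <<'E'
import numpy as np, cv2
from scipy.spatial.transform import Rotation as Ro
from cell import manip
def load(n,k):
    z=np.load(f"pics/{n}{k}.npz"); return z['p'],z['d']
def cloud(n,p,d,T=None):
    c=manip.calibration(n); v,u=np.mgrid[0:420,0:560]
    P=np.stack([(u-c['cx'])/c['fx']*d,(v-c['cy'])/c['fy']*d,d],-1)
    if n=='wrist':
        M=c['tool_from_camera']; P=P@M[:3,:3].T+M[:3,3]
        return P@T[0].T+T[1]
    return (P-c['t'])@c['R']
def tool(s): return Ro.from_euler('xyz',s['eef_rot']).as_matrix(), s['eef_pos']
E
python3 - <<'E'
from h import *
s=manip.read_state(); T=tool(s)
for n in ("scene","side","wrist"):
    p,d=load(n,0); X=cloud(n,p,d,T); 
    v,u=np.mgrid[0:420,0:560]
    ok=d>0
    dark=p.max(2)<60
    box=(X[...,0]>430)&(X[...,0]<620)&(X[...,1]>-200)&(X[...,1]<300)
    k=ok&box&dark&(X[...,2]>95)&(X[...,2]<145)&(X[...,1]>100)
    if k.any():
        Q=X[k]; c=(Q.min(0)+Q.max(0))/2
        print(n,'knob',k.sum(),Q.min(0).round(1),Q.max(0).round(1),np.median(Q,0).round(1))
    g=ok&box&~dark&(X[...,2]>70)&(X[...,2]<108)&(X[...,1]<120)&(X[...,1]>0)&(X[...,0]>450)
    nlab,lab,st,ce=cv2.connectedComponentsWithStats(g.astype(np.uint8))
    for i in range(1,nlab):
        if st[i,4]>15:
            Q=X[lab==i]; print(n,'grey',st[i],Q.min(0).round(1),Q.max(0).round(1),Q.mean(0).round(1))
    # base plate top z~12
    b=ok&(abs(X[...,2]-12)<4)&(p.min(2)>150)&box
    if b.any():
        r=cv2.minAreaRect(X[b][:,:2].astype(np.float32)); print(n,'plate',r,np.median(X[b][:,2]))
E
```

```text
scene knob 130 [479.7 160.1  95. ] [527.1 177.9 131.8] [505.6 170.8 121.2]
scene grey [279 204  13  18 149] [492.   32.3  70.2] [534.7  46.5 107.7] [516.3  40.7  92.1]
scene plate ((525.0964965820312, 26.226821899414062), (177.05267333984375, 440.37005615234375), 3.508432626724243) 12.967100103791912
side knob 57 [472.4 166.5  95.7] [520.  180.3 123.3] [496.8 173.  112.8]
side grey [276 216  13  12 135] [491.3  28.8  70.1] [532.4  50.5 105. ] [511.2  42.4  88.2]
side plate ((522.614013671875, 59.10429382324219), (174.30702209472656, 375.1884460449219), 5.73954963684082) 11.588704088063556
wrist knob 398 [487.7 154.   95.6] [526.9 161.4 128.5] [513.6 156.6 117.5]
wrist grey [212 152  48  21 789] [492.8  29.9  70.1] [533.1  44.9 104.4] [513.7  38.6  98.4]
wrist plate ((525.6281127929688, 36.569854736328125), (173.95065307617188, 324.37310791015625), 5.423405170440674) 12.435551646611657
```

Request:
arm_command(steps=[[1,[-1.0,-2.8,0],0.0],[1,[-1.0,-2.8,0],0.0],[1,[-1.0,-2.8,0],0.0],[1,[-1.0,-2.8,0],0.0],[1,[-0.8,-2.8,0],0.0]])

```text
clock: 0.57
eef_pos: [501.1, 141.2, 205.3]
eef_rot: [3.142, 0.0, -0.0]
wrist_force: [-0.2, 0.1, 0.8]
finger_gap: 94.2
```

Request:
arm_command(steps=[[1,[0,0,0],0.0],[1,[0,0,0],0.0],[1,[0,0,0],0.0]])

```text
clock: 0.82
eef_pos: [502.1, 139.7, 205.3]
eef_rot: [3.141, 0.0, 0.0]
wrist_force: [-0.1, 0.3, -0.1]
finger_gap: 93.9
```

```bash
python3 - <<'E'
from h import *
s=manip.read_state(); T=tool(s); print(s['eef_pos'],s['eef_rot'],s['joints'],s['wrist_force'])
p,d=manip.camera("wrist"); cv2.imwrite("pics/wrist1.png",p[:,:,::-1]); np.savez("pics/wrist1.npz",p=p,d=d,R=T[0],t=T[1])
X=cloud('wrist',p,d,T); ok=d>0; dark=p.max(2)<60
k=ok&dark&(X[...,2]>100)&(X[...,2]<140)&(abs(X[...,0]-500)<60)&(abs(X[...,1]-165)<50)
nl,lab,st,ce=cv2.connectedComponentsWithStats(k.astype(np.uint8))
for i in range(1,nl):
    if st[i,4]>50:
        Q=X[lab==i]; print(st[i],Q.min(0).round(1),Q.max(0).round(1),cv2.minAreaRect(Q[:,:2].astype(np.float32)))
        top=Q[Q[:,2]>np.percentile(Q[:,2],90)-4]; print(' top',len(top),np.median(top[:,2]),cv2.minAreaRect(top[:,:2].astype(np.float32)))
b=ok&(abs(X[...,2]-12)<4)&(p.min(2)>130)&(abs(X[...,0]-520)<130)
r=cv2.minAreaRect(X[b][:,:2].astype(np.float32)); print('plate',r,np.median(X[b][:,2]))
g=ok&~dark&(X[...,2]>70)&(X[...,2]<100)&(abs(X[...,0]-540)<70)&(abs(X[...,1]-170)<50)
nl,lab,st,ce=cv2.connectedComponentsWithStats(g.astype(np.uint8))
for i in range(1,nl):
    if st[i,4]>50: Q=X[lab==i]; print('arm',st[i],cv2.minAreaRect(Q[:,:2].astype(np.float32)),np.median(Q[:,2]))
E
```

```text
[502.0741964  139.68425403 205.31267376] [3.14140345e+00 2.09729326e-04 2.38907028e-04] [ 2.01138762e-01  2.35896491e-01  1.60234066e+00 -1.48824228e-04
  1.30359877e+00  2.00939147e-01] [-0.14901912  0.31080336 -0.12420276]
[ 242  165   65   30 1049] [473.7 155.6 100. ] [526.1 177.7 129.2] ((500.0620422363281, 166.4174041748047), (13.896627426147461, 53.233097076416016), 78.56442260742188)
 top 828 126.88369727426203 ((500.06695556640625, 166.3278045654297), (13.79784107208252, 53.2015495300293), 78.4401626586914)
plate ((505.78143310546875, 56.704864501953125), (210.12254333496094, 370.16998291015625), 5.609910011291504) 12.3224342619869
arm [ 251  145  122   39 2893] ((536.0227661132812, 169.3333740234375), (115.03075408935547, 31.18595314025879), 6.186095237731934) 78.96130886569473
```

View pics/wrist1.png

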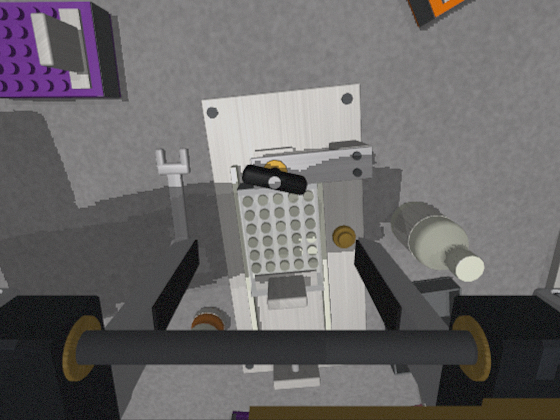

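The wrist picture shows the bar knob at about (274,180) and the clamp arm strip running right to its column at about (365,160). The handle is at (287,290). The bar's world axis is about -0.20 rad at (500.1,166.4), top z ≈127. Station yaw is about 0.1. I'll triangulate with the fixed cameras as a cross-check, and start moving above the knob and turning the jaws.

```bash
python3 - <<'E'
from h import *
uv={};Ps={}
for n in ("scene","side"):
    p,d=load(n,0); c=manip.calibration(n); X=cloud(n,p,d)
    k=(d>0)&(p.max(2)<60)&(X[...,2]>107)&(X[...,2]<150)&(abs(X[...,0]-500)<50)&(abs(X[...,1]-168)<40)
    nl,lab,st,ce=cv2.connectedComponentsWithStats(k.astype(np.uint8)); i=1+st[1:,4].argmax()
    r=cv2.minAreaRect(np.argwhere(lab==i)[:,::-1].astype(np.float32)); print(n,r,st[i])
    K=np.array([[c['fx'],0,c['cx']],[0,c['fy'],c['cy']],[0,0,1]]); Ps[n]=K@np.c_[c['R'],c['t']]; uv[n]=np.array(r[0])
x=cv2.triangulatePoints(Ps['scene'],Ps['side'],uv['scene'],uv['side']); print((x[:3]/x[3]).ravel())
# handle top from wrist 0 / wrist1
z=np.load("pics/wrist1.npz"); X=cloud('wrist',z['p'],z['d'],(z['R'],z['t']))
for X,nm in ((X,'w1'),):
    g=(X[...,2]>96)&(X[...,2]<106)&(abs(X[...,0]-513)<35)&(abs(X[...,1]-40)<25)
    print(nm,g.sum(),cv2.minAreaRect(X[g][:,:2].astype(np.float32)),np.median(X[g][:,2]))
p,d=load('wrist',0); X=cloud('wrist',p,d,(np.diag([1.,-1,-1]),np.array([549.73,0,204.88])))
g=(X[...,2]>96)&(X[...,2]<106)&(abs(X[...,0]-513)<35)&(abs(X[...,1]-40)<25)
print('w0',g.sum(),cv2.minAreaRect(X[g][:,:2].astype(np.float32)),np.median(X[g][:,2]))
E
```

```text
scene ((321.81036376953125, 231.27584838867188), (7.056423187255859, 19.869400024414062), 68.19859313964844) [313 225  18  13 117]
side ((275.61767578125, 237.52944946289062), (15.522278785705566, 4.608177185058594), 14.03624439239502) [268 235  16   6  45]
[497.33162477 163.50838644 108.07081585]
w1 515 ((512.4722900390625, 37.47830581665039), (40.006065368652344, 12.796402931213379), 5.3293232917785645) 101.89406355390821
w0 637 ((512.822509765625, 37.19283676147461), (40.12409591674805, 12.076240539550781), 5.446788787841797) 101.8963376467135
```

Request:
arm_command(steps=[[1,[-0.2,-2.67,0],0.0],[1,[0,0,0],-0.12],[1,[0,0,0],-0.12],[1,[0,0,0],-0.12],[1,[0,0,0],-0.12]])

```text
clock: 1.28
eef_pos: [500.3, 165.7, 205.3]
eef_rot: [3.142, 0.0, 0.485]
wrist_force: [0.2, -0.1, 0.6]
finger_gap: 93.8
```

Request:
arm_command(steps=[[1,[0,0,0],-0.12],[1,[0,0,0],-0.12],[1,[0,0,0],-0.12],[1,[0,0,0],-0.12],[1,[0,0,0],-0.12]])

```text
clock: 1.7
eef_pos: [500.4, 165.6, 205.3]
eef_rot: [-3.141, 0.0, 1.084]
wrist_force: [0.1, 0.3, 0.6]
finger_gap: 94.2
```

Request:
arm_command(steps=[[1,[0,0,0],-0.12],[1,[0,0,0],-0.12],[1,[0,0,0],-0.05],[1,[0,0,0],0.0],[1,[0,0,0],0.0]])

```text
clock: 2.12
eef_pos: [500.3, 165.9, 205.3]
eef_rot: [-3.141, 0.0, 1.367]
wrist_force: [-1.2, 0.4, -0.3]
finger_gap: 93.9
```

The handle (512.6,37.3) plus 130 mm along the rails predicts the screw at (500.5,166.7), which agrees with the knob measurement. The two-camera triangulation was spoiled by its crude mask, so I'm discarding it. I'll go down part way and look again.

Request:
arm_command(steps=[[1,[0,0,3.0],0.0],[1,[0,0,3.0],0.0],[1,[0,0,0],0.0],[1,[0,0,0],0.0]])

```text
clock: 2.45
eef_pos: [499.7, 166.3, 145.2]
eef_rot: [-3.139, 0.001, 1.368]
wrist_force: [-1.0, -0.8, 1.3]
finger_gap: 93.8
```

```bash
python3 - <<'E'
from h import *
s=manip.read_state(); T=tool(s); print(s['eef_pos'],s['eef_rot'],s['joints'],s['wrist_force'],s['moment'])
p,d=manip.camera("wrist"); cv2.imwrite("pics/wrist2.png",p[:,:,::-1])
X=cloud('wrist',p,d,T); ok=d>0; dark=p.max(2)<60
k=ok&dark&(X[...,2]>105)&(X[...,2]<140)&(abs(X[...,0]-500)<35)&(abs(X[...,1]-166)<25)
nl,lab,st,ce=cv2.connectedComponentsWithStats(k.astype(np.uint8))
for i in range(1,nl):
    if st[i,4]>50:
        Q=X[lab==i]; print(st[i])
        zt=np.median(Q[:,2]); top=Q[Q[:,2]>zt-3]; r=cv2.minAreaRect(top[:,:2].astype(np.float32)); print(' top',len(top),zt,r)
        print('tool', (T[0].T@(np.array([*r[0],zt])-T[1])).round(2))
E
```

```text
[499.68527598 166.28653342 145.16109019] [-3.13944815e+00  1.03774717e-03  1.36804188e+00] [ 2.51695243e-01  3.07863027e-01  1.65719841e+00  9.68580812e-06
  1.17891360e+00 -1.11634924e+00] [-1.01720868 -0.79286543  1.33306824] [ 0.0919985  -0.0385828   0.02763749]
[ 266  195   21   81 1404]
 top 1271 126.73223619964102 ((499.3193054199219, 166.25328063964844), (13.202066421508789, 52.532508850097656), 77.7767333984375)
tool [-0.09 -0.31 18.43]
```

View pics/wrist2.png

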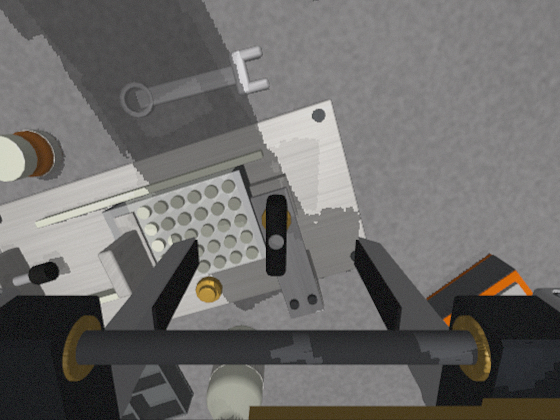

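The bar is upright in the picture at (276,235) and centred between the jaws within 0.3 mm. Next: down, then grip.

Request:
arm_command(steps=[[1,[0,0,2.4],0.0],[1,[0,0,2.4],0.0],[0.4,[0,0,0],0.0],[0.4,[0,0,0],0.0],[0.4,[0,0,0],0.0]], force=30)

```text
clock: 2.92
eef_pos: [501.0, 166.9, 99.7]
eef_rot: [3.139, -0.001, 1.37]
wrist_force: [0.9, -0.4, 0.8]
finger_gap: 77.4
```

Request:
arm_command(steps=[[0.22,[0,0,0],0.0],[0.22,[0,0,0],0.0],[0.22,[0,0,0],0.0]])

```text
clock: 3.17
eef_pos: [500.4, 166.8, 98.4]
eef_rot: [3.14, -0.001, 1.37]
wrist_force: [0.8, -0.8, -0.3]
finger_gap: 57.5
```

Request:
arm_command(steps=[[0,[0,0,0],0.0],[0,[0,0,0],0.0],[0,[0,0,0],0.0],[0,[0,0,0],0.0]])

```text
clock: 3.5
eef_pos: [500.0, 166.7, 97.5]
eef_rot: [-3.142, 0.0, 1.37]
wrist_force: [1.3, -0.3, -0.9]
finger_gap: 30.7
```

```bash
cat > st.py <<'E'
from cell import manip
s=manip.read_state()
for k in ('clock','joints','eef_pos','eef_rot','wrist_force','moment','finger_gap'): print(k,getattr(s[k],'round',lambda n:s[k])(3))
E
python3 st.py
```

```text
clock 3.5
joints [ 0.252  0.366  1.701  0.     1.074 -1.118]
eef_pos [499.981 166.679  97.453]
eef_rot [-3.142  0.     1.37 ]
wrist_force [ 1.283 -0.305 -0.938]
moment [ 0.033 -0.057 -0.025]
finger_gap 30.71363178255759
```

Request:
arm_command(steps=[[0,[0,0,0],0.0],[0,[0,0,0],0.0],[0,[0,0,0],0.0],[0,[0,0,0],0.0]])

```text
clock: 3.83
eef_pos: [499.9, 166.2, 97.3]
eef_rot: [-3.141, 0.001, 1.37]
wrist_force: [-0.8, -5.2, 0.8]
finger_gap: 13.6
```

```bash
python3 st.py
```

```text
clock 3.8333
joints [ 2.520e-01  3.660e-01  1.702e+00 -1.000e-03  1.075e+00 -1.118e+00]
eef_pos [499.895 166.211  97.346]
eef_rot [-3.141e+00  1.000e-03  1.370e+00]
wrist_force [-0.801 -5.169  0.769]
moment [-0.814  0.087 -0.06 ]
finger_gap 13.63597025017859
```

Request:
arm_command(steps=[[0,[0,0,-0.01],0.08],[0,[0,0,-0.01],0.08],[0,[0,0,-0.01],0.08],[0,[0,0,-0.01],0.08],[0,[0,0,-0.01],0.08]])

```text
clock: 4.25
eef_pos: [500.0, 166.3, 97.9]
eef_rot: [3.141, 0.001, 0.966]
wrist_force: [0.4, -3.1, -0.7]
finger_gap: 13.8
```

```bash
python3 st.py
```

```text
clock 4.25
joints [ 2.520e-01  3.650e-01  1.701e+00 -1.000e-03  1.075e+00 -7.140e-01]
eef_pos [499.997 166.328  97.917]
eef_rot [3.141e+00 1.000e-03 9.660e-01]
wrist_force [ 0.402 -3.135 -0.666]
moment [-0.646 -0.113  0.161]
finger_gap 13.780257981099258
```

Request:
arm_command(steps=[[0,[0,0,-0.01],0.08],[0,[0,0,-0.01],0.08],[0,[0,0,-0.011],0.08],[0,[0,0,-0.01],0.08],[0,[0,0,-0.011],0.08]])

```text
clock: 4.67
eef_pos: [500.1, 166.4, 98.5]
eef_rot: [3.141, -0.0, 0.566]
wrist_force: [1.1, -3.1, -0.2]
finger_gap: 13.8
```

Request:
arm_command(steps=[[0,[0,0,-0.01],0.08],[0,[0,0,-0.01],0.08],[0,[0,0,-0.011],0.08],[0,[0,0,-0.01],0.08],[0,[0,0,-0.011],0.08]])

```text
clock: 5.08
eef_pos: [500.3, 166.5, 99.0]
eef_rot: [3.141, -0.001, 0.166]
wrist_force: [2.1, -2.9, -1.1]
finger_gap: 13.7
```

Request:
arm_command(steps=[[0,[0,0,-0.01],0.08],[0,[0,0,-0.01],0.08],[0,[0,0,-0.011],0.08],[0,[0,0,-0.01],0.08],[0,[0,0,-0.011],0.08]])

```text
clock: 5.5
eef_pos: [500.5, 166.4, 99.6]
eef_rot: [3.141, -0.001, -0.234]
wrist_force: [3.2, -3.1, -0.7]
finger_gap: 14.1
```

```bash
python3 st.py
```

```text
clock 5.5
joints [ 2.520e-01  3.630e-01  1.699e+00 -1.000e-03  1.078e+00  4.860e-01]
eef_pos [500.501 166.429  99.639]
eef_rot [ 3.141e+00 -1.000e-03 -2.340e-01]
wrist_force [ 3.2   -3.106 -0.7  ]
moment [-0.715 -0.651  0.098]
finger_gap 14.05992308856816
```

Turned 1.6 rad so far with very low forces. From here I'll take small steps, checking the moment each time.

Request:
arm_command(steps=[[0,[0,0,-0.008],0.06],[0,[0,0,-0.008],0.06],[0,[0,0,-0.008],0.06],[0,[0,0,-0.008],0.06]])

```text
clock: 5.83
eef_pos: [500.6, 166.4, 100.0]
eef_rot: [-3.141, -0.001, -0.473]
wrist_force: [3.4, -3.4, 0.0]
finger_gap: 13.8
```

```bash
python3 st.py | tail -4
```

```text
eef_rot [-3.141e+00 -1.000e-03 -4.730e-01]
wrist_force [ 3.423 -3.415  0.047]
moment [-0.819 -0.771  0.122]
finger_gap 13.799198758214883
```

Request:
arm_command(steps=[[0,[0,0,-0.007],0.05],[0,[0,0,-0.006],0.05]])

```text
clock: 6.0
eef_pos: [500.6, 166.3, 100.1]
eef_rot: [-3.141, -0.002, -0.572]
wrist_force: [3.7, -4.2, -0.7]
finger_gap: 13.7
```

```bash
python3 st.py | tail -4
```

```text
eef_rot [-3.141e+00 -2.000e-03 -5.720e-01]
wrist_force [ 3.667 -4.199 -0.75 ]
moment [-0.903 -0.77   0.109]
finger_gap 13.6864593440074
```

Request:
arm_command(steps=[[0,[0,0,-0.007],0.05],[0,[0,0,-0.006],0.05]])

```text
clock: 6.17
eef_pos: [500.6, 166.3, 100.3]
eef_rot: [-3.141, -0.002, -0.672]
wrist_force: [5.3, -4.1, -1.8]
finger_gap: 13.9
```

```bash
python3 st.py | tail -4
```

```text
eef_rot [-3.141e+00 -2.000e-03 -6.720e-01]
wrist_force [ 5.335 -4.111 -1.821]
moment [-0.934 -0.816  0.144]
finger_gap 13.905056631891357
```

Request:
arm_command(steps=[[0,[0,0,-0.007],0.05],[0,[0,0,-0.006],0.05]])

```text
clock: 6.33
eef_pos: [500.6, 166.3, 100.4]
eef_rot: [-3.141, -0.002, -0.772]
wrist_force: [4.6, -5.5, -1.1]
finger_gap: 13.6
```

```bash
python3 st.py | tail -4
```

```text
eef_rot [-3.141e+00 -2.000e-03 -7.720e-01]
wrist_force [ 4.591 -5.519 -1.107]
moment [-0.974 -0.816  0.086]
finger_gap 13.615165699601476
```

Request:
arm_command(steps=[[0,[0,0,-0.007],0.05],[0,[0,0,-0.006],0.05]])

```text
clock: 6.5
eef_pos: [500.7, 166.2, 100.5]
eef_rot: [-3.141, -0.002, -0.872]
wrist_force: [4.5, -5.3, -0.5]
finger_gap: 13.7
```

```bash
python3 st.py | tail -4
```

```text
eef_rot [-3.141e+00 -2.000e-03 -8.720e-01]
wrist_force [ 4.522 -5.273 -0.48 ]
moment [-1.075 -0.827  0.077]
finger_gap 13.657016606099532
```

Request:
arm_command(steps=[[0,[0,0,-0.007],0.05],[0,[0,0,-0.006],0.05]])

```text
clock: 6.67
eef_pos: [500.7, 166.2, 100.6]
eef_rot: [-3.141, -0.002, -0.972]
wrist_force: [4.7, -5.2, -1.0]
finger_gap: 13.6
```

```bash
python3 st.py | tail -4
```

```text
eef_rot [-3.141e+00 -2.000e-03 -9.720e-01]
wrist_force [ 4.666 -5.159 -0.952]
moment [-1.138 -0.847  0.102]
finger_gap 13.586744172670466
```

Request:
arm_command(steps=[[0,[0,0,-0.007],0.05],[0,[0,0,-0.006],0.05]])

```text
clock: 6.83
eef_pos: [500.7, 166.1, 100.8]
eef_rot: [-3.141, -0.002, -1.072]
wrist_force: [4.7, -5.6, -0.1]
finger_gap: 13.7
```

```bash
python3 st.py | tail -4
```

```text
eef_rot [-3.141e+00 -2.000e-03 -1.072e+00]
wrist_force [ 4.712 -5.643 -0.108]
moment [-1.19  -0.785  0.05 ]
finger_gap 13.71388381539813
```

```bash
python3 - <<'E'
from h import *
out=[]
for n in ("scene","side"):
    p,d=manip.camera(n); q=p[:,:,::-1]
    c=q[170:290,260:380] if n=="scene" else q[180:280,220:340]
    out.append(cv2.resize(c,(380,380),interpolation=cv2.INTER_CUBIC))
cv2.imwrite("pics/t1.png",np.hstack(out))
E
python3 st.py|tail -2
```

```text
moment [-1.18  -0.841  0.121]
finger_gap 13.657896370064833
```

View pics/t1.png

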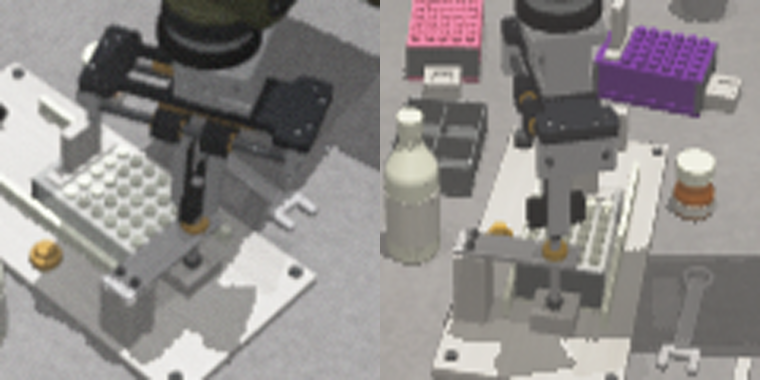

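The bar is still held in the fingers (right crop about (555,210)) and has turned with them. The foot is rising from the lug. Continuing.

Request:
arm_command(steps=[[0,[0,0,-0.007],0.05],[0,[0,0,-0.006],0.05],[0,[0,0,0],0]])

```text
clock: 7.18
eef_pos: [500.7, 166.1, 100.9]
eef_rot: [-3.14, -0.001, -1.173]
wrist_force: [4.1, -5.9, -1.1]
finger_gap: 13.5
```

```bash
python3 st.py | tail -4
```

```text
eef_rot [-3.140e+00 -1.000e-03 -1.173e+00]
wrist_force [ 4.102 -5.908 -1.098]
moment [-1.215 -0.82   0.12 ]
finger_gap 13.54754577601352
```

Request:
arm_command(steps=[[0,[0,0,-0.007],0.05],[0,[0,0,-0.006],0.05],[0,[0,0,0],0]])

```text
clock: 7.43
eef_pos: [500.7, 166.1, 101.0]
eef_rot: [-3.14, -0.001, -1.273]
wrist_force: [4.2, -5.8, -1.1]
finger_gap: 13.7
```

```bash
python3 st.py | tail -4
```

```text
eef_rot [-3.140e+00 -1.000e-03 -1.273e+00]
wrist_force [ 4.249 -5.784 -1.121]
moment [-1.191 -0.835  0.105]
finger_gap 13.707435666731442
```

Request:
arm_command(steps=[[0,[0,0,-0.007],0.05],[0,[0,0,-0.006],0.05],[0,[0,0,0],0]])

```text
clock: 7.68
eef_pos: [500.7, 166.0, 101.2]
eef_rot: [-3.14, -0.001, -1.373]
wrist_force: [4.0, -6.0, -0.9]
finger_gap: 14.0
```

```bash
python3 st.py | tail -4
```

```text
eef_rot [-3.140e+00 -1.000e-03 -1.373e+00]
wrist_force [ 3.978 -6.049 -0.872]
moment [-1.288 -0.8    0.14 ]
finger_gap 14.037008793421153
```

Request:
arm_command(steps=[[0,[0,0,-0.007],0.05],[0,[0,0,-0.006],0.05],[0,[0,0,0],0]])

```text
clock: 7.93
eef_pos: [500.7, 166.0, 101.3]
eef_rot: [-3.14, -0.001, -1.473]
wrist_force: [4.4, -6.4, -1.1]
finger_gap: 13.7
```

```bash
python3 st.py | tail -4
```

```text
eef_rot [-3.140e+00 -1.000e-03 -1.473e+00]
wrist_force [ 4.397 -6.442 -1.116]
moment [-1.354 -0.805  0.142]
finger_gap 13.703394729246202
```

Request:
arm_command(steps=[[0,[0,0,-0.007],0.05],[0,[0,0,-0.006],0.05],[0,[0,0,0],0]])

```text
clock: 8.18
eef_pos: [500.7, 166.0, 101.4]
eef_rot: [-3.14, -0.001, -1.573]
wrist_force: [4.4, -6.6, -0.8]
finger_gap: 13.5
```

```bash
python3 st.py | tail -4
```

```text
eef_rot [-3.140e+00 -1.000e-03 -1.573e+00]
wrist_force [ 4.367 -6.645 -0.829]
moment [-1.394 -0.812  0.097]
finger_gap 13.54601896700959
```

Request:
arm_command(steps=[[0,[0,0,-0.007],0.05],[0,[0,0,-0.006],0.05],[0,[0,0,0],0]])

```text
clock: 8.43
eef_pos: [500.7, 165.9, 101.5]
eef_rot: [-3.14, -0.001, -1.673]
wrist_force: [3.5, -6.2, -1.3]
finger_gap: 13.9
```

```bash
python3 st.py | tail -4
```

```text
eef_rot [-3.140e+00 -1.000e-03 -1.673e+00]
wrist_force [ 3.535 -6.19  -1.259]
moment [-1.404 -0.769  0.102]
finger_gap 13.852046382113087
```

Request:
arm_command(steps=[[0,[0,0,-0.007],0.05],[0,[0,0,-0.006],0.05],[0,[0,0,0],0]])

```text
clock: 8.68
eef_pos: [500.7, 165.9, 101.6]
eef_rot: [-3.14, -0.001, -1.773]
wrist_force: [4.4, -7.4, 0.5]
finger_gap: 14.0
```

```bash
python3 st.py | tail -4
```

```text
eef_rot [-3.140e+00 -1.000e-03 -1.773e+00]
wrist_force [ 4.43  -7.437  0.479]
moment [-1.501 -0.69   0.143]
finger_gap 13.97172358389277
```

Request:
arm_command(steps=[[0,[0,0,-0.006],0.04],[0,[0,0,-0.005],0.04],[0,[0,0,0],0]])

```text
clock: 8.93
eef_pos: [500.6, 165.9, 101.8]
eef_rot: [-3.14, -0.001, -1.853]
wrist_force: [4.5, -8.0, -0.5]
finger_gap: 13.7
```

```bash
python3 st.py | tail -4
```

```text
eef_rot [-3.140e+00 -1.000e-03 -1.853e+00]
wrist_force [ 4.527 -7.965 -0.526]
moment [-1.517 -0.675  0.149]
finger_gap 13.653508508204443
```

Request:
arm_command(steps=[[0,[0,0,-0.006],0.04],[0,[0,0,-0.005],0.04],[0,[0,0,0],0]])

```text
clock: 9.18
eef_pos: [500.6, 165.8, 101.8]
eef_rot: [-3.14, -0.001, -1.933]
wrist_force: [4.4, -7.8, -1.5]
finger_gap: 14.0
```

```bash
python3 st.py | tail -4
```

```text
eef_rot [-3.140e+00 -1.000e-03 -1.933e+00]
wrist_force [ 4.365 -7.765 -1.457]
moment [-1.524 -0.747  0.157]
finger_gap 14.037357868720227
```

Request:
arm_command(steps=[[0,[0,0,-0.006],0.04],[0,[0,0,-0.005],0.04],[0,[0,0,0],0]])

```text
clock: 9.43
eef_pos: [500.6, 165.8, 101.9]
eef_rot: [-3.14, -0.001, -2.013]
wrist_force: [4.0, -8.4, -0.8]
finger_gap: 14.0
```

```bash
python3 st.py | tail -4
```

```text
eef_rot [-3.140e+00 -1.000e-03 -2.013e+00]
wrist_force [ 3.951 -8.372 -0.826]
moment [-1.554 -0.642  0.226]
finger_gap 14.009587848129927
```

Request:
arm_command(steps=[[0,[0,0,0],0.04],[0,[0,0,0],0],[0,[0,0,0],0]])

```text
clock: 9.68
eef_pos: [500.6, 165.8, 101.9]
eef_rot: [-3.14, -0.001, -2.05]
wrist_force: [3.7, -8.2, 0.8]
finger_gap: 14.1
```

```bash
for i in 1; do python3 st.py | tail -4; done
```

```text
eef_rot [-3.14e+00 -1.00e-03 -2.05e+00]
wrist_force [ 3.706 -8.21   0.813]
moment [-1.489 -0.651  0.296]
finger_gap 14.061196261209345
```

Request:
arm_command(steps=[[0,[0,0,0],0.03],[0,[0,0,0],0],[0,[0,0,0],0]])

```text
clock: 9.93
eef_pos: [500.6, 165.8, 101.9]
eef_rot: [-3.14, -0.001, -2.08]
wrist_force: [3.8, -6.2, -1.1]
finger_gap: 13.7
```

```bash
for i in 1; do python3 st.py | tail -4; done
```

```text
eef_rot [-3.14e+00 -1.00e-03 -2.08e+00]
wrist_force [ 3.764 -6.243 -1.132]
moment [-1.48  -0.646  0.398]
finger_gap 13.679109676222541
```

The torque climbed 0.15 → 0.23 → 0.30 → 0.40 N m at about 3 N m/rad, so this is the end stop. I'll ease off the wind-up and release.

Request:
arm_command(steps=[[0,[0,0,0],-0.04],[0,[0,0,0],-0.04],[0,[0,0,0],0],[0.5,[0,0,0],0],[0.5,[0,0,0],0]])

```text
clock: 10.35
eef_pos: [500.0, 166.8, 101.9]
eef_rot: [3.141, 0.0, -2.0]
wrist_force: [0.2, -0.3, -0.6]
finger_gap: 23.9
```

Request:
arm_command(steps=[[0.7,[0,0,0],0],[0.7,[0,0,0],0],[0.7,[0,0,0],0],[0.7,[0,0,0],0],[0.7,[0,0,0],0]])

```text
clock: 10.77
eef_pos: [500.0, 166.7, 101.9]
eef_rot: [-3.142, 0.0, -2.0]
wrist_force: [0.5, 0.3, -0.8]
finger_gap: 56.8
```

```bash
python3 st.py
```

```text
clock 10.7667
joints [0.252 0.36  1.698 0.    1.083 2.252]
eef_pos [499.985 166.748 101.872]
eef_rot [-3.142  0.    -2.   ]
wrist_force [ 0.463  0.269 -0.813]
moment [ 0.074  0.004 -0.038]
finger_gap 56.774313050661256
```

Released cleanly. Now rise and turn the jaws to line up with the rails. I'll also check the knob height and the buffer bracket height.

Request:
arm_command(steps=[[0.7,[0,0,-2.0],0],[0.7,[0,0,-4.0],0],[0.7,[0,0,-4.0],0],[1,[0,0,0],-0.12],[1,[0,0,0],-0.12]])

```text
clock: 11.18
eef_pos: [500.8, 167.0, 204.3]
eef_rot: [-3.137, 0.002, -1.755]
wrist_force: [0.2, 0.2, -1.3]
finger_gap: 75.8
```

Request:
arm_command(steps=[[1,[0,0,0],-0.12],[1,[0,0,0],-0.12],[1,[0,0,0],-0.043],[1,[0,0,0],0],[1,[0,0,0],0]])

```text
clock: 11.6
eef_pos: [500.0, 166.7, 201.9]
eef_rot: [-3.142, 0.0, -1.479]
wrist_force: [0.1, -0.4, 0.7]
finger_gap: 93.4
```

```bash
python3 - <<'E'
from h import *
s=manip.read_state(); T=tool(s); print(s['eef_pos'],s['eef_rot'],s['joints'])
p,d=manip.camera("wrist"); cv2.imwrite("pics/wrist3.png",p[:,:,::-1])
X=cloud('wrist',p,d,T); ok=d>0; dark=p.max(2)<60
k=ok&dark&(X[...,2]>105)&(X[...,2]<145)&(abs(X[...,0]-500)<35)&(abs(X[...,1]-166)<35)
Q=X[k]; zt=np.median(Q[:,2]); top=Q[Q[:,2]>zt-3]; print('knob',len(top),zt,cv2.minAreaRect(top[:,:2].astype(np.float32)))
g=ok&(X[...,2]>96)&(X[...,2]<106)&(abs(X[...,0]-513)<35)&(abs(X[...,1]-40)<25)
if g.any(): print('handle',g.sum(),cv2.minAreaRect(X[g][:,:2].astype(np.float32)),np.median(X[g][:,2]))
p,d=load('wrist',0); X=cloud('wrist',p,d,(np.diag([1.,-1,-1]),np.array([549.73,0,204.88])))
# station frame
yaw=.0935; ey=np.array([-np.sin(yaw),np.cos(yaw)]); ex=np.array([ey[1],-ey[0]])
O=np.array([512.6,37.3])+31*ey; print('origin',O)
S=np.stack([(X[...,:2]-O)@ex,(X[...,:2]-O)@ey,X[...,2]],-1)
m=(d>0)&(S[...,1]<-125)&(S[...,1]>-180)&(abs(S[...,0])<40)&(S[...,2]>25)&(S[...,2]<90)
print(S[m].min(0),S[m].max(0),np.percentile(S[m],[50,90,99],axis=0).round(1))
E
```

```text
[499.97469961 166.70944534 201.85354434] [-3.14159038e+00  6.60637093e-06 -1.47886002e+00] [2.52338632e-01 2.51758760e-01 1.59084214e+00 6.39234799e-06
 1.29898845e+00 1.73119693e+00]
knob 840 130.76984260941788 ((500.9872741699219, 165.9859619140625), (13.557413101196289, 52.374977111816406), 68.80916595458984)
handle 667 ((512.27880859375, 37.72709655761719), (39.88426971435547, 12.512880325317383), 5.709842205047607) 101.94888055056826
origin [509.70572139  68.16459381]
[ -28.94629166 -179.97067314   25.00807282] [  30.87222191 -134.72871243   54.2641561 ] [[   1.6 -174.3   42.1]
 [  21.7 -138.3   52. ]
 [  30.1 -135.2   53.2]]
```

View pics/wrist3.png

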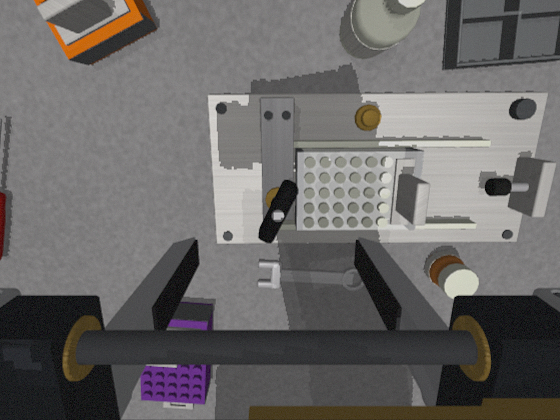

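The knob top rose 126.8 → 130.8 mm and the bar has turned about 3.31 rad, both consistent with the stop. In the picture the knob is at (278,210), the handle at (412,197) and the rack has not moved. Going to the handle now.

Request:
arm_command(steps=[[1,[3.3,0,0],0],[1,[3.3,0,0],0],[1,[3.3,0,0],0],[1,[3.08,-0.05,0],0],[1,[0,0,3.0],0]])

```text
clock: 12.07
eef_pos: [515.3, 33.5, 176.1]
eef_rot: [-3.133, -0.002, -1.482]
wrist_force: [1.1, 0.0, 0.9]
finger_gap: 94.3
```

Request:
arm_command(steps=[[1,[0,0,3.0],0],[1,[0,0,0],0],[1,[0,0,0],0]])

```text
clock: 12.32
eef_pos: [512.2, 37.5, 141.6]
eef_rot: [3.139, 0.0, -1.478]
wrist_force: [0.2, -0.6, 1.2]
finger_gap: 94.1
```

```bash
python3 - <<'E'
from h import *
s=manip.read_state(); T=tool(s); print(s['eef_pos'],s['eef_rot'])
p,d=manip.camera("wrist"); cv2.imwrite("pics/wrist4.png",p[:,:,::-1])
X=cloud('wrist',p,d,T); ok=d>0
g=ok&(X[...,2]>96)&(X[...,2]<106)&(abs(X[...,0]-513)<35)&(abs(X[...,1]-40)<25)
r=cv2.minAreaRect(X[g][:,:2].astype(np.float32)); zt=np.median(X[g][:,2]); print('handle',g.sum(),r,zt,(T[0].T@(np.array([*r[0],zt])-T[1])).round(2))
E
```

```text
[512.21751771  37.54462412 141.58151744] [ 3.13925491e+00  2.43045751e-04 -1.47808897e+00]
handle 865 ((512.7216796875, 37.526126861572266), (39.64680099487305, 11.611949920654297), 5.428682327270508) 102.00998864922514 [ 0.07 -0.59 39.57]
```

View pics/wrist4.png

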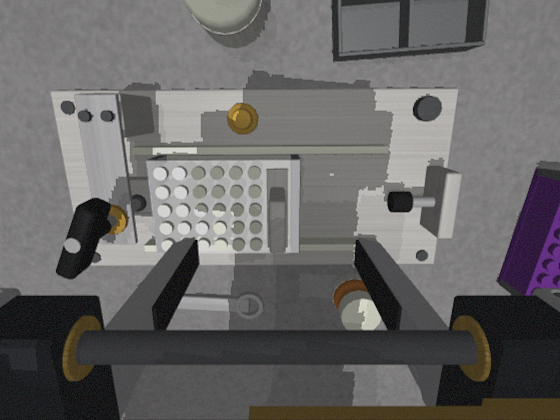

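The handle (277,205) is centred between the jaws. Down, then a gentle grip.

Request:
arm_command(steps=[[1,[0,0,3.0],0],[1,[0,0,3.0],0],[1,[0,0,1.0],0],[0.5,[0,0,0],0],[0.5,[0,0,0],0]], force=10)

```text
clock: 12.78
eef_pos: [513.5, 37.7, 73.5]
eef_rot: [-3.14, -0.0, -1.477]
wrist_force: [-0.4, -0.2, 0.5]
finger_gap: 84.2
```

Request:
arm_command(steps=[[0.0,[0,0,0],0],[0.0,[0,0,0],0],[0,[0,0,0],0],[0,[0,0,0],0],[0,[0,0,0],0]])

```text
clock: 13.2
eef_pos: [512.8, 37.5, 72.3]
eef_rot: [-3.141, -0.0, -1.477]
wrist_force: [0.4, -1.0, -1.0]
finger_gap: 50.5
```

Request:
arm_command(steps=[[0.0,[0,0,0],0],[0.0,[0,0,0],0],[0,[0,0,0],0],[0,[0,0,0],0]])

```text
clock: 13.53
eef_pos: [512.6, 37.5, 71.8]
eef_rot: [3.141, 0.0, -1.477]
wrist_force: [0.5, -0.7, -1.5]
finger_gap: 24.1
```

```bash
python3 st.py
```

```text
clock 13.5333
joints [0.002 0.377 1.757 0.    1.008 1.479]
eef_pos [512.621  37.513  71.821]
eef_rot [ 3.141  0.    -1.477]
wrist_force [ 0.496 -0.685 -1.531]
moment [ 0.058  0.055 -0.046]
finger_gap 24.074577961689627
```

Request:
arm_command(steps=[[0.0,[0,0,0],0],[0.0,[0,0,0],0],[0,[0,0,0],0],[0,[0,0,0],0]])

```text
clock: 13.87
eef_pos: [512.6, 37.5, 71.8]
eef_rot: [3.141, -0.0, -1.477]
wrist_force: [-0.8, -1.2, -1.0]
finger_gap: 11.8
```

```bash
python3 st.py
```

```text
clock 13.8667
joints [ 0.002  0.377  1.757 -0.     1.008  1.479]
eef_pos [512.62   37.475  71.808]
eef_rot [ 3.141 -0.    -1.477]
wrist_force [-0.767 -1.186 -1.031]
moment [-0.096  0.156  0.063]
finger_gap 11.800734688216904
```

Request:
arm_command(steps=[[0,[0.2,0,0],0],[0,[0.3,0,0],0],[0,[0.5,0,0],0],[0,[0,0,0],0]])

```text
clock: 14.2
eef_pos: [513.7, 26.7, 71.8]
eef_rot: [-3.142, -0.0, -1.477]
wrist_force: [0.9, -2.1, -0.0]
finger_gap: 11.8
```

```bash
python3 st.py
```

```text
clock 14.2
joints [-0.019  0.377  1.756 -0.     1.009  1.458]
eef_pos [513.674  26.681  71.838]
eef_rot [-3.142 -0.    -1.477]
wrist_force [ 0.875 -2.129 -0.048]
moment [-0.261  0.053  0.033]
finger_gap 11.819777689481397
```

Request:
arm_command(steps=[[0,[0.7,0,0],0],[0,[0.8,0,0],0],[0,[0.8,0,0],0],[0,[0.8,0,0],0],[0,[0.7,0,0],0]])

```text
clock: 14.62
eef_pos: [517.6, -10.7, 72.6]
eef_rot: [-3.14, 0.001, -1.478]
wrist_force: [-0.2, 3.0, -0.5]
finger_gap: 13.6
```

```bash
python3 st.py
```

```text
clock 14.6167
joints [-9.200e-02  3.820e-01  1.747e+00  1.000e-03  1.012e+00  1.385e+00]
eef_pos [517.622 -10.736  72.632]
eef_rot [-3.140e+00  1.000e-03 -1.478e+00]
wrist_force [-0.195  3.048 -0.486]
moment [0.898 0.162 0.077]
finger_gap 13.557842469105603
```

Request:
arm_command(steps=[[0,[0.7,0,0],0],[0,[0.7,0,0],0],[0,[0.7,0,0],0],[0,[0.5,0,0],0],[0,[0,0,0],0]])

```text
clock: 15.03
eef_pos: [519.5, -37.6, 71.5]
eef_rot: [3.141, -0.001, -1.478]
wrist_force: [-1.1, -1.8, -0.4]
finger_gap: 11.9
```

Request:
arm_command(steps=[[0,[0,0,0],0],[0,[0,0,0],0]])

```text
clock: 15.2
eef_pos: [519.4, -36.3, 71.6]
eef_rot: [3.141, -0.0, -1.477]
wrist_force: [-0.5, -0.9, -3.6]
finger_gap: 11.9
```

```bash
python3 st.py;  python3 - <<'E'
from h import *
s=manip.read_state(); T=tool(s)
p,d=manip.camera("wrist"); cv2.imwrite("pics/wrist5.png",p[:,:,::-1])
E
```

```text
clock 15.2
joints [-0.14   0.39   1.738 -0.     1.014  1.337]
eef_pos [519.42  -36.263  71.594]
eef_rot [ 3.141 -0.    -1.477]
wrist_force [-0.454 -0.912 -3.608]
moment [-0.138  0.056  0.001]
finger_gap 11.924221320337876
```

View pics/wrist5.png

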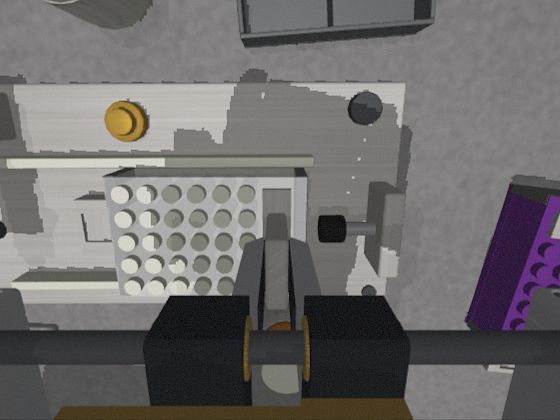

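About 10 mm remains between the rack's end face (306,230) and the black buffer (319,230). I'll approach slowly and feel for contact.

Request:
arm_command(steps=[[0,[0.3,0,0],0],[0,[0.3,0,0],0],[0,[0,0,0],0],[0,[0,0,0],0],[0,[0,0,0],0]])

```text
clock: 15.67
eef_pos: [520.1, -42.1, 71.8]
eef_rot: [3.141, -0.0, -1.477]
wrist_force: [-0.6, 0.9, -3.9]
finger_gap: 11.8
```

```bash
python3 st.py|grep -E "eef_pos|force|moment"
```

```text
eef_pos [520.095 -42.12   71.795]
wrist_force [-0.604  0.874 -3.947]
moment [-0.117  0.071  0.027]
```

Request:
arm_command(steps=[[0,[0.1,0,0],0],[0,[0.1,0,0],0],[0,[0,0,0],0],[0,[0,0,0],0]])

```text
clock: 16.0
eef_pos: [520.3, -44.2, 71.8]
eef_rot: [3.142, -0.0, -1.477]
wrist_force: [-1.1, 0.2, -3.1]
finger_gap: 12.0
```

```bash
python3 st.py|grep -E "eef_pos|force|moment"
```

```text
eef_pos [520.313 -44.184  71.846]
wrist_force [-1.064  0.227 -3.08 ]
moment [-0.109  0.071 -0.006]
```

Request:
arm_command(steps=[[0,[0.1,0,0],0],[0,[0.1,0,0],0],[0,[0,0,0],0],[0,[0,0,0],0]])

```text
clock: 16.33
eef_pos: [520.5, -46.2, 71.8]
eef_rot: [-3.142, 0.0, -1.477]
wrist_force: [0.5, 0.6, -3.8]
finger_gap: 11.8
```

```bash
python3 st.py|grep -E "eef_pos|force|moment"
```

```text
eef_pos [520.515 -46.178  71.836]
wrist_force [ 0.452  0.552 -3.786]
moment [-0.098  0.103  0.045]
```

Request:
arm_command(steps=[[0,[0.1,0,0],0],[0,[0,0,0],0],[0,[0,0,0],0]])

```text
clock: 16.58
eef_pos: [520.6, -47.1, 71.8]
eef_rot: [3.142, 0.0, -1.477]
wrist_force: [-0.9, -0.3, -4.6]
finger_gap: 11.8
```

```bash
python3 st.py|grep -E "eef_pos|force|moment"; python3 - <<'E'
from h import *
s=manip.read_state(); T=tool(s)
p,d=manip.camera("wrist"); cv2.imwrite("pics/wrist6.png",cv2.resize(p[150:310,230:410,::-1],None,fx=4,fy=3.7))
E
```

```text
eef_pos [520.605 -47.124  71.843]
wrist_force [-0.925 -0.295 -4.602]
moment [-0.161  0.158 -0.033]
```

View pics/wrist6.png

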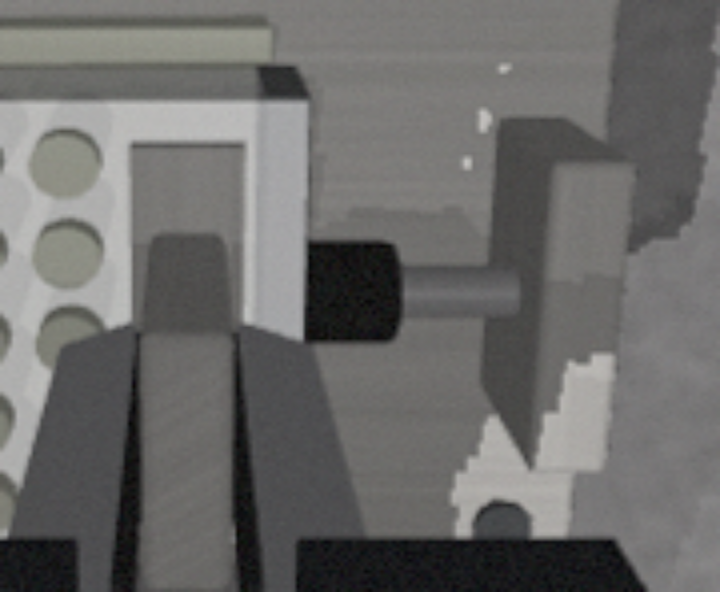

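Request:
arm_command(steps=[[0,[0.1,0,0],0],[0,[0,0,0],0],[0,[0,0,0],0]])

```text
clock: 16.88
eef_pos: [520.7, -48.0, 71.9]
eef_rot: [-3.142, 0.0, -1.477]
wrist_force: [-0.4, 1.2, -2.2]
finger_gap: 12.0
```

```bash
python3 st.py|grep -E "eef_pos|force|moment"
```

```text
eef_pos [520.701 -48.005  71.862]
wrist_force [-0.368  1.201 -2.248]
moment [0.264 0.127 0.025]
```

Request:
arm_command(steps=[[0,[0.1,0,0],0],[0,[0,0,0],0],[0,[0,0,0],0]])

```text
clock: 17.13
eef_pos: [520.8, -48.9, 71.9]
eef_rot: [3.142, 0.0, -1.477]
wrist_force: [-0.4, 3.2, -2.3]
finger_gap: 11.7
```

```bash
python3 st.py|grep -E "eef_pos|force|moment"
```

```text
eef_pos [520.783 -48.947  71.867]
wrist_force [-0.362  3.162 -2.292]
moment [0.617 0.156 0.031]
```

Contact is felt: the reaction went 0 → 1.2 → 3.2 N, rising at the buffer's 2 N/mm. Back off 1 mm so the rack just rests there, then open a little.

Request:
arm_command(steps=[[0,[-0.1,0,0],0],[0,[0,0,0],0],[0,[0,0,0],0]])

```text
clock: 17.38
eef_pos: [520.7, -48.1, 71.9]
eef_rot: [-3.142, -0.0, -1.477]
wrist_force: [-0.7, 2.4, -2.7]
finger_gap: 12.3
```

```bash
python3 st.py|grep -E "eef_pos|force|moment"
```

```text
eef_pos [520.705 -48.116  71.856]
wrist_force [-0.71   2.377 -2.686]
moment [0.302 0.089 0.027]
```

Request:
arm_command(steps=[[0.4,[0,0,0],0],[0.4,[0,0,0],0],[0.4,[0,0,0],0],[0.4,[0,0,0],0],[0.4,[0,0,0],0]])

```text
clock: 17.8
eef_pos: [520.8, -48.2, 72.0]
eef_rot: [-3.141, -0.0, -1.477]
wrist_force: [0.4, -0.5, -0.8]
finger_gap: 37.4
```

Request:
arm_command(steps=[[0.4,[0,0,-1.0],0],[0.4,[0,0,-3.0],0],[0.4,[0,0,-3.5],0],[0.4,[0,0,-3.5],0],[0.4,[0,0,0],0]])

```text
clock: 18.22
eef_pos: [523.1, -48.5, 189.3]
eef_rot: [-3.132, -0.003, -1.477]
wrist_force: [-0.1, 0.7, -0.2]
finger_gap: 37.4
```

```bash
python3 st.py; python3 - <<'E'
from h import *
s=manip.read_state(); T=tool(s)
p,d=manip.camera("wrist"); cv2.imwrite("pics/wrist7.png",p[:,:,::-1])
X=cloud('wrist',p,d,T)
yaw=.0935; ey=np.array([-np.sin(yaw),np.cos(yaw)]); ex=np.array([ey[1],-ey[0]])
S0=np.array([500.5,166.7])-99*ey
g=(d>0)&(X[...,2]>96)&(X[...,2]<106)&(abs(X[...,0]-521)<35)&(abs(X[...,1]+47)<25)
r=cv2.minAreaRect(X[g][:,:2].astype(np.float32)); print('handle',g.sum(),r,np.median(X[g][:,2]),'station y',(np.array(r[0])-S0)@ey,(np.array(r[0])-np.array([512.6,37.4]))@ey)
p,d=manip.camera("scene"); cv2.imwrite("pics/scene7.png",cv2.resize(p[150:310,190:390,::-1],None,fx=4,fy=3.7))
p,d=manip.camera("side"); cv2.imwrite("pics/side7.png",cv2.resize(p[170:310,190:370,::-1],None,fx=4,fy=4))
E
```

```text
clock 18.2167
joints [-0.162  0.253  1.62  -0.     1.259  1.315]
eef_pos [523.05  -48.459 189.305]
eef_rot [-3.132e+00 -3.000e-03 -1.477e+00]
wrist_force [-0.086  0.665 -0.198]
moment [ 0.017  0.125 -0.001]
finger_gap 37.44835409975549
handle 620 ((520.460205078125, -47.749359130859375), (39.36391067504883, 11.498924255371094), 5.250883102416992) 102.06112814277719 station y -116.37621799807864 -85.51129053412747
```

View pics/wrist7.png

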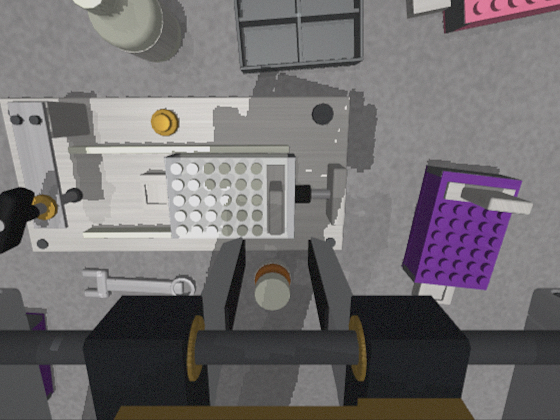

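View pics/side7.png

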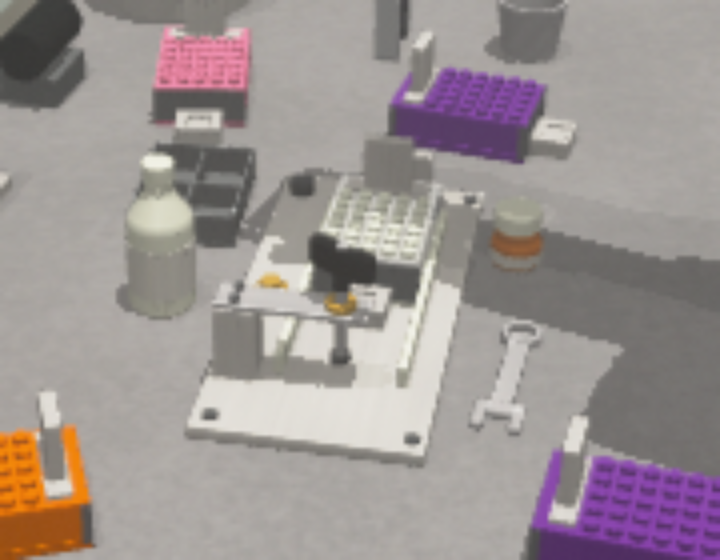

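View pics/scene7.png

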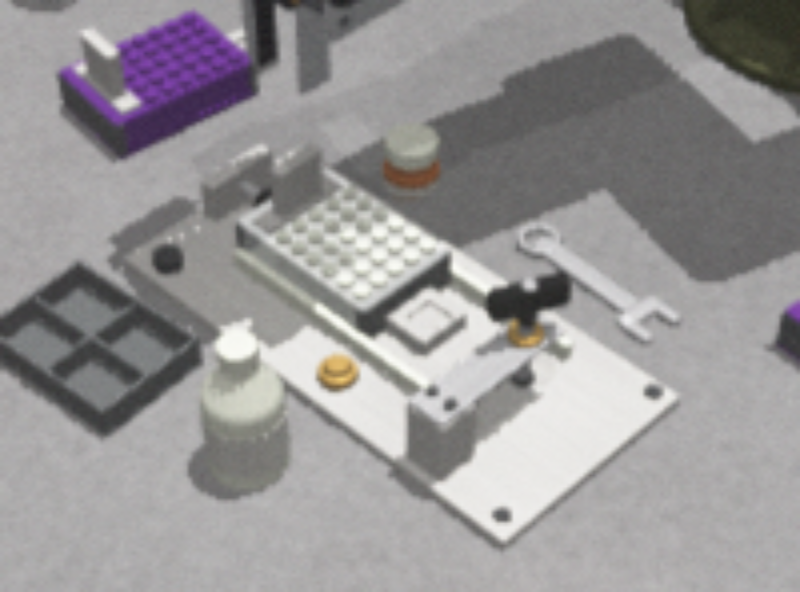

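The rack rests against the buffer with its handle top at z 102 mm and station y ≈ -116 mm. The screw foot hangs clear, and the bystanders are where they were. Letting the arm settle, then handing in.

Request:
arm_command(steps=[[0.4,[0,0,0],0],[0.4,[0,0,0],0],[0.4,[0,0,0],0]])

```text
clock: 18.62
eef_pos: [520.4, -48.1, 181.0]
eef_rot: [3.14, 0.0, -1.477]
wrist_force: [-0.1, -0.6, -0.2]
finger_gap: 37.2
```

```bash
python3 -c "
from cell import manip
print(manip.sign_off(), manip.read_state()['clock'])"
```

```text
the job is handed in; nothing more can be done
the job is handed in; nothing more can be done
```

I loosened the clamp screw to its end stop, slid the rack to the buffer, let go and handed the job in at about 18.6 s. No verdict was reported.

- **Screw:** I turned the knob clockwise about 3.3 rad, rising with it. The torque then climbed from about 0.15 to 0.40 N m, which I took as the end stop, and I eased off before opening. Afterwards the knob's top stood 4 mm higher and the bar's angle agreed with the turn.
- **Rack:** I slid it about 85 mm by its handle until I felt 3 N from the buffer, backed off 1 mm and released it. The last pictures put the handle at station y ≈ -116 mm with its top at z = 102 mm. That is flat, and within about 1.5 mm of just touching the buffer.
- **Bystanders:** they look untouched in the final views.

One check disagreed: an early two-camera triangulation of the knob was off by 3 mm or more horizontally and read too low. I discarded it because its mask was crude. The wrist-camera measurement agreed with the station's dimensions to within 0.5 mm.

While I moved the rack, the wrist showed about 3–4 N downward, so the grip may have carried some of its weight. The tool's height stayed within 1 mm.

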